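Press inlay chips flat under the jig cover

ROBOT

A 7-joint arm with a two-finger parallel gripper is mounted at the origin on the work surface. World frame = base frame: x ahead of the robot, y to its left, z up, the work surface at z = 0. Lengths are in m, angles in rad, forces in N, time in s.
With the tool pointing down it reaches from about 0.4 to 0.85 m from the base axis. Payload 10.4 kg.
Tool frame: the origin (TCP) lies between the finger pads; the fingertips stand 22 mm ahead of it and the grasp point (between the pads) lies 3 mm ahead of it (r.nose_length is the distance from the TCP to the fingertips, in m); z points along the fingers, y is the line along which they close (so a half turn about z gives the same grasp; the last joint's range is limited). The gripper opens to 87 mm and grips with 3 to 60 N. Pads are 19 mm wide; open, the fingers measure 117 mm over their backs; the gripper's body (75 mm by 190 mm) begins 51 mm behind the grasp point.
Start: joints at [-0.023, 0.332, -0.065, 1.46, 0.022, 1.35, -0.088], TCP at [0.625, 0, 0.245] pointing down, gripper open.
Joint ranges: [-2.6, 2.6], [-0.5, 2.12], [-1.47, 1.34], [0.16, 2.42], [-1.27, 4.41], [0.06, 2.06], [-2.6, 2.6]. Speed limits (rad/s): [2.22, 2.22, 2.79, 2.79, 3.14, 3.14, 3.14].

INTERFACE

Orientations are given as a unit quaternion [x, y, z, w].
In Python, from bench import readout, cams, r gives the robot as it stands. The module is installed in compiled form; this text tells all that it offers.
- The arm moves only by the tool step_arm, never from a script. Its argument "deltas" is a list that holds one entry, the list of rows, each a list of 7 numbers: the turn, a rotation vector about the tool's x, y, z in rad, then the shift along the tool's x, y, z in m, then the opening in per cent of the stroke, from 0 (shut) to 100 (fully open). A call has 1 to 20 rows; each row is the pose to reach, as a shift and turn from the pose commanded when the call began, along the tool's axes at that moment; what a row does not reach only later rows make up. A row lasts 1/8 s, in which the tool goes at most 62.5 mm and 10.7 degrees, less where a joint would pass 70% of its speed; a pose out of reach is approached as far as the arm can. A call with a gripper value outside its range is refused whole. The fingers move at their own pace and stop on an object; "squeeze" is the grip in N (left out, the last holds). Time passes only in rows, so rows that repeat a pose let the fingers close. It gives the time, the measured TCP pose, the force, the opening and the grip force at its end, in the units of the state.
- readout.read_state(): the state, without advancing time (a new reading comes with each control period).
- cams.camera(name): name is "scene" or "side" or "wrist"; returns a dict with "img" (384x512x3 uint8, red, green, blue), "fx", "fy", "cx", "cy" (pixels), "k1" (the pictures are not rectified: a ray, as slopes to the right and down, at radius r is drawn at 1 + k1 r^2 times it, then the intrinsics apply), "origin" and "rotation" of the camera in the world; the wrist camera has in their place "T_tool_cam" (4x4, takes a point from camera to tool coordinates, whose origin is the TCP and whose axes are the flange's). Camera axes: x right, y up, looking along -z (the intrinsics and any distortion apply to the point x, -y, -z); pixel columns grow to the right and rows downward; lengths in m; the calibration is good to about 2 mm. A picture is of the moment at which its call begins: read the wrist's pose just before it. There is no depth.
- r.close_job(): hands the job in; it is judged then, once.
The state is a dict: "time": time; "joint_positions": joint angles; "joint_vel": joint speeds; "joint_torque": joint torques, N m; "ee_pos": TCP position; "eef_rot": TCP orientation; "ft_force": force on the tool from outside, world axes, zero at the start; "torque": the same for the moment, N m; "width": finger opening in m; "grip_force": force on a finger pad.
Only numpy, scipy, OpenCV 4.12 (cv2) and the standard library are available. Lean on these libraries where they do the work, as an engineer would, in place of code of your own. Each camera call takes 0.05 s, during which the arm holds its last target. There are 200 camera calls.

TASK

Clear the blue dust guard off the inlay jig by hanging it over the steel rail, and let go of it there. Then set the aluminium cover on the jig, squared up with it and with the jig's pin in the hole under its handle, and press it all the way down against the springs so the chips lie flat while the glue grips. Finish while still holding the cover pressed down, and leave everything else where it is.

Things in the scene. Friction and masses are not known exactly. Their poses are not given: they have to be found in the camera images.
- jig: inlay jig, fixed to the counter: dark steel base 130 (x) x 160 (y) x 20 mm with a green sprung platen 110 (x) x 140 (y) mm above it, platen surface 40 mm above the counter at rest. A brass pin stands in the centre. Origin: centre of the underside; z up
- pin_tip (a point): top of the jig's brass pin, 54 mm above the counter, 14 mm above the platen at rest; pin 10 mm in diameter, the top 5 mm tapering to 5 mm. Fixed to the base; the dust guard hides it at the start and the cover hides it later
- platen (a joint): how far the green platen is pressed down, m: 0 at rest, 0.008 fully down on its stop. Springs push it up with about 7 N at rest and 14 N fully down; the weight of the cover alone does not move it
- platen_top (a point): centre of the platen's upper surface (where the pin comes through); moves down with the platen
- guard: dust guard, inverted U of blue plastic standing on the platen over the pin, 150 g: 48 (x) x 90 (y) mm, 74 mm high to its top face, walls 4 mm, 40 mm clear between its two long walls, open at both y ends; on top a white grip rib 18 mm wide (x), 60 mm long (y), 28 mm high (its top 102 mm above the origin). Origin: centre of its underside, z up, y along its length
- guard_under (a point): centre of the underside of the guard's roof, 70 mm above the guard's origin; this rests on the bar when the guard hangs
- rail: steel rail fixed on the counter: bar 12 mm in diameter and 240 mm long along its y, top of the bar 140 mm above the counter, a post at each end. Origin: on the counter under the middle of the bar
- rail_top (a point): top of the rail's bar at its middle; axes as the rail
- cover: jig cover, aluminium plate 100 (x) x 120 (y) x 10 mm, 0.4 kg give or take a fifth, lying on the counter; in its middle a handle block 60 mm long (x), 30 mm wide (y), its top 56 mm above the plate's underside (lower half aluminium, upper half black). Origin: centre of its underside, z up. It fits either way round
- bore (a point): mouth of the cover's blind hole, centre of its underside: 13 mm in diameter, 26 mm deep, unseen from above
- teapot_a: white teapot with dark veins, 112 mm wide, 80 mm high; bystander
- teapot_b: another such teapot; bystander
- grain_dish: square white dish of silver grains, 100 x 100 x 25 mm; bystander
- glue_jar: small jar with yellow cap, 36 mm wide, 45 mm high; bystander
- brush: brush 140 mm long lying between jig and cover; bystander
- saucer: white saucer, 100 mm wide, 14 mm high; bystander

How it is judged:
By the outcome, as a careful person would: the job done as asked, in the order asked, and still so for the second after the job is handed in, while the arm keeps its last pose, push and grip.
It also fails if it takes over 56 s, if anything falls off the work surface, if the arm or the gripper's body presses on something with over 40 N, if the wrist force passes 120 N, or if a joint passes its speed limit or range.

## Working session

There is one attempt and no reset: what is moved stays moved. The work goes in short steps, Python scripts to look and compute and a tool call to move; the robot and the scene stay as the last step left them, time stands still between calls to the robot, and variables do not carry over. Pictures are saved under pics/ and viewed, at most 10 in all, crops included, and the job is handed in when it is done.

Besides the shell and the picture viewer there is one more tool, called after "Request:" in YAML: its name, and indented under it one key for each argument. step_arm: Moves the arm, as the interface text tells. Its arguments: {"type":"object","properties":{"deltas":{"type":"array"},"squeeze":{"type":"number"}},"required":["deltas"]}

```bash
mkdir -p pics; cat > h.py <<'E'
import numpy as np, cv2
from scipy.spatial.transform import Rotation as R
from bench import readout, cams, r
def snap(name, fn=None):
    s=readout.read_state(); c=cams.camera(name)
    if name=="wrist":
        T=np.eye(4);T[:3,:3]=R.from_quat(s["eef_rot"]).as_matrix();T[:3,3]=s["ee_pos"]
        T=T@np.array(c["T_tool_cam"]);c["origin"]=T[:3,3];c["rotation"]=T[:3,:3]
    c["origin"]=np.array(c["origin"]);c["rotation"]=np.array(c["rotation"])
    if fn: cv2.imwrite("pics/"+fn,c["img"][:,:,::-1])
    return c,s
def ray(c,u,v):
    K=np.array([[c["fx"],0,c["cx"]],[0,c["fy"],c["cy"]],[0,0,1.]])
    d=np.array([(u-c["cx"])/c["fx"],(v-c["cy"])/c["fy"]]);p=d.copy()
    for _ in range(20): p=d/(1+c["k1"]*(p@p))
    return c["rotation"]@np.array([p[0],-p[1],-1])
def onz(c,u,v,z):
    d=ray(c,u,v);return c["origin"]+d*(z-c["origin"][2])/d[2]
def proj(c,P):
    q=c["rotation"].T@(np.array(P)-c["origin"]);p=np.array([q[0],-q[1]])/-q[2]
    p=p*(1+c["k1"]*(p@p));return p*[c["fx"],c["fy"]]+[c["cx"],c["cy"]]
E
python3 - <<'E'
from h import *
ims=[]
for n in ["scene","side","wrist"]:
    c,s=snap(n,n+"0.png");print(n,c["origin"],c["rotation"].round(3).tolist(),c["fx"],c["k1"])
print(s)
E
```

```text
scene [ 1.73015202 -0.413639    1.08941862] [0.371, 0.254, 0.523, 0.724] 477.0758967185079 -0.15723361334539748
side [0.28394749 0.5858007  0.87455028] [-0.058, 0.341, 0.921, -0.18] 397.32739182415594 0.011660963466759792
wrist [0.62555113 0.07111577 0.38516901] [[1.0, -0.001, 0.001], [0.001, 0.965, 0.264], [-0.001, -0.264, 0.965]] 315.46369901306184 -0.05028797064956416
{'time': 0.1, 'joint_positions': array([-0.02261173,  0.33281204, -0.0647563 ,  1.46085693,  0.02162216,
        1.34991249, -0.08851325]), 'joint_vel': array([ 0.00052324, -0.00065193, -0.00026691,  0.0001155 ,  0.00049752,
       -0.00223788,  0.00106356]), 'joint_torque': array([ 3.16136166e-04, -6.24538064e+01,  2.38312193e-02, -3.90717781e+01,
       -6.15657773e-02,  3.65302863e-02,  4.60620026e-05]), 'ee_pos': array([6.24675968e-01, 3.09833153e-05, 2.43831724e-01]), 'eef_rot': array([ 7.07079841e-01,  7.07133425e-01, -4.78261413e-04, -4.34291591e-04]), 'ft_force': array([-0.49943127, -0.61921946, -1.14078559]), 'torque': array([-0.02760754, -0.01429249,  0.03614553]), 'grip_force': 0.0, 'width': 0.0868548979760707}
```

```bash
sed -i 's/;c\["rotation"\]=np.array(c\["rotation"\])/;c["rotation"]=np.array(c["rotation"]) if np.size(c["rotation"])==9 else R.from_quat(c["rotation"]).as_matrix()/' h.py; cat h.py | grep -c from_quat
```

```text
2
```

View pics/scene0.png

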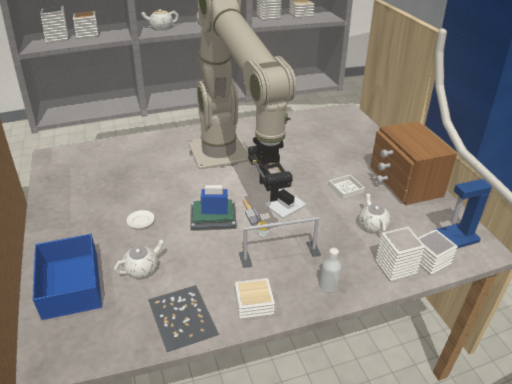

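View pics/side0.png

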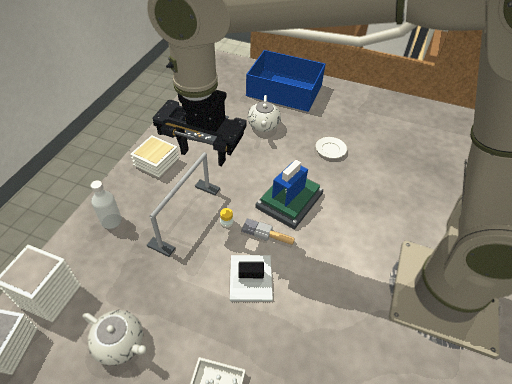

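View pics/wrist0.png

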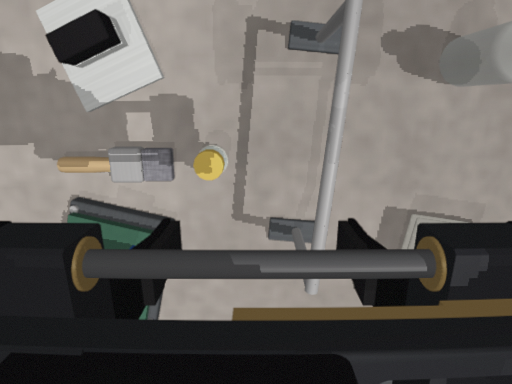

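```bash
python3 - <<'E'
from h import *
c,s=snap("side"); d,_=snap("scene")
def mask(c,box,f):
    u0,v0,u1,v1=box; h=cv2.cvtColor(c["img"],cv2.COLOR_RGB2HSV).astype(int)
    m=np.zeros(h.shape[:2],np.uint8); m[v0:v1,u0:u1]=f(h[v0:v1,u0:u1]); 
    n,l,st,ce=cv2.connectedComponentsWithStats(m); i=1+np.argmax(st[1:,4]); return (l==i).astype(np.uint8),ce[i],st[i]
white=lambda h:(h[...,1]<40)&(h[...,2]>190)
blue=lambda h:(h[...,0]>105)&(h[...,0]<130)&(h[...,1]>120)
green=lambda h:(h[...,0]>65)&(h[...,0]<100)&(h[...,1]>90)
dark=lambda h:(h[...,2]<45)
def rep(n,c,box,f,z):
    m,ce,st=mask(c,box,f); k=cv2.findContours(m,0,2)[0]; q=np.vstack(k)[:,0,:]
    w=np.array([onz(c,u,v,z)[:2] for u,v in q]).astype(np.float32)*1000
    rc=cv2.minAreaRect(w); print(n,ce.round(1),st[4],"rect",np.round(rc[0],1),np.round(rc[1],1),round(rc[2],1))
rep("rib side",c,(270,150,315,190),white,.142)
rep("rib scene",d,(195,180,235,200),white,.142)
rep("green side",c,(250,160,330,225),green,.04)
rep("blue side",c,(265,150,315,210),blue,.114)
rep("cover side",c,(222,248,280,305),white,.010)
rep("black side",c,(232,255,270,285),dark,.056)
rep("cover scene",d,(262,190,310,222),white,.010)
# rail ends
for a,b in [((155,215),(245,226)),((206,157),(317,222))]:
    for z in(.134,): print("rail",onz(c,*a,z)*1000)
for b in [(245,227),(318,221)]: print("rail scene",onz(d,*b,.134)*1000)
for n,cc,bx in(("a",c,(140,145,330,310)),("b",d,(180,175,330,270))):
    u0,v0,u1,v1=bx; cv2.imwrite(f"pics/crop{n}.png",cv2.resize(cc["img"][v0:v1,u0:u1,::-1],None,fx=4,fy=3.5 if 0 else 4,interpolation=2)[:600,:800])
E
```

```text
rib side [282.1 163.8] 424 rect [ 459.7 -134.4] [ 78.4 100.5] 19.9
rib scene [219.6 184.2] 192 rect [ 433.4 -106. ] [97.1 53.1] 69.0
green side [290.7 199.3] 920 rect [ 434.7 -131.1] [145.3 111.1] 76.5
blue side [290.3 184.5] 652 rect [ 433.7 -101.4] [139.7  76.4] 72.7
cover side [245.8 279.4] 1639 rect [449.1 133.2] [141.3 152.7] 22.3
black side [251. 270.] 375 rect [442.  144.8] [56.7 36.9] 22.4
cover scene [286.3 206.8] 300 rect [450.7 140.6] [ 91.4 122.7] 20.8
rail [688.17140817 137.40903977 134.        ]
rail [663.43705635 -83.17650075 134.        ]
rail scene [666.02569191 -86.73302576 134.        ]
rail scene [707.78101439 139.73140438 134.        ]
```

View pics/cropa.png

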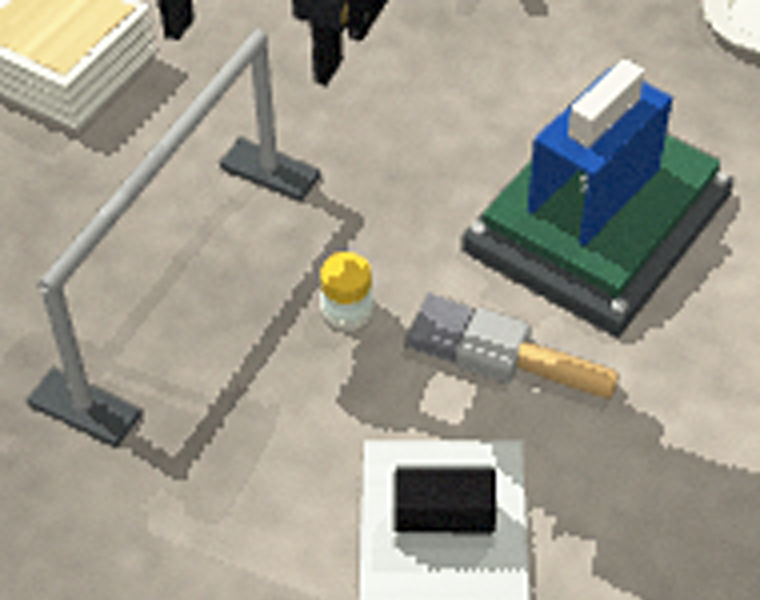

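Request:
step_arm:
  deltas:
    - [[0,0,0.236,-0.06,-0.05,-0.03,100],[0,0,0.236,-0.12,-0.1,-0.05,100],[0,0,0.236,-0.18,-0.15,-0.05,100],[0,0,0.236,-0.22,-0.18,-0.05,100],[0,0,0.236,-0.23,-0.19,-0.05,100],[0,0,0.236,-0.23,-0.19,-0.05,100],[0,0,0.236,-0.23,-0.19,-0.05,100],[0,0,0.236,-0.23,-0.19,-0.05,100]]
  squeeze: 20

```text
time: 1.25
ee_pos: [0.4358, -0.2288, 0.2943]
eef_rot: [0.785, 0.62, -0.0, -0.0]
ft_force: [-0.0, -0.4, 0.3]
width: 0.087
grip_force: 0.0
```

```bash
python3 - <<'E'
from h import *
c,s=snap("wrist","wrist1.png");print(s["time"],s["ee_pos"],R.from_quat(s["eef_rot"]).as_matrix().round(3).tolist())
E
```

```text
1.25 [ 0.43579928 -0.22876214  0.29431794] [[0.232, 0.973, -0.0], [0.973, -0.232, 0.0], [0.0, -0.0, -1.0]]
```

View pics/wrist1.png

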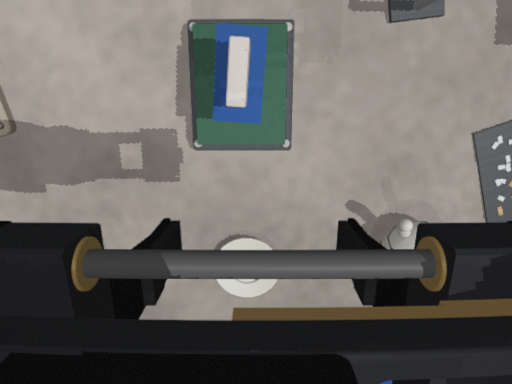

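```bash
python3 - <<'E'
from h import *
c,s=snap("wrist"); h=cv2.cvtColor(c["img"],cv2.COLOR_RGB2HSV).astype(int); H,S,V=h[...,0],h[...,1],h[...,2]
box=np.zeros(H.shape,bool);box[5:165,170:310]=1
for p in [(242,42),(240,100),(206,80),(192,80),(280,80),(255,80),(300,80)]:print(p,h[p[1],p[0]])
white=(S<60)&(V>170);white[:30]=0;white[115:]=0;white[:,:215]=0;white[:,260:]=0
blue=(H>105)&(H<130)&(S>120)
green=(H>60)&(H<105)&(S>80)
steel=(V<75)
def rep(n,m,z):
    m=cv2.morphologyEx((m&box).astype(np.uint8),cv2.MORPH_OPEN,np.ones((2,2)))
    k=max(cv2.findContours(m,0,1)[0],key=cv2.contourArea)
    w=np.array([onz(c,u,v,z)[:2] for u,v in k[:,0]]).astype(np.float32)*1000
    rc=cv2.minAreaRect(w);print(n,k[:,0].min(0),k[:,0].max(0),np.round(rc[0],1),np.round(rc[1],1),round(rc[2],2))
rep("rib",white,.142);rep("blue",blue|white,.114);rep("green",green|blue|white,.04);rep("base",green|blue|white|steel,.02)
E
```

```text
(242, 42) [ 13  11 209]
(240, 100) [ 17  11 208]
(206, 80) [75 92 78]
(192, 80) [108  19  68]
(280, 80) [ 74  89 109]
(255, 80) [109 165 156]
(300, 80) [ 14  21 156]
rib [228  37] [249 107] [ 441.7 -131. ] [58.9 16.9] 72.42
blue [214  24] [268 124] [ 441.4 -130.9] [90.3 47.7] 72.28
green [194  24] [287 144] [ 436.9 -136.6] [138.9 109.3] 76.59
base [189  24] [287 144] [ 433.3 -134.8] [145.9 120.6] 76.54
```

Request:
step_arm:
  deltas:
    - [[0,0,0.074,0.05,-0.017,0.0,100],[0,0,0.074,0.0965,-0.017,0.02,100],[0,0,0.074,0.0965,-0.017,0.08,100],[0,0,0.074,0.0965,-0.017,0.12,100],[0,0,0.074,0.0965,-0.017,0.145,100],[0,0,0.074,0.0965,-0.017,0.155,100],[0,0,0.074,0.0965,-0.017,0.155,100],[0,0,0.074,0.0965,-0.017,0.155,100],[0,0,0.074,0.0965,-0.017,0.155,0],[0,0,0.074,0.0965,-0.017,0.155,0],[0,0,0.074,0.0965,-0.017,0.155,0],[0,0,0.074,0.0965,-0.017,0.155,0],[0,0,0.074,0.0965,-0.017,0.155,0],[0,0,0.074,0.0965,-0.017,0.155,0],[0,0,0.074,0.0965,-0.017,0.155,0],[0,0,0.074,0.0965,-0.017,0.155,0]]
  squeeze: 25

```text
time: 3.35
ee_pos: [0.441, -0.1322, 0.1395]
eef_rot: [0.808, 0.589, -0.0, -0.0]
ft_force: [0.7, -0.3, -0.6]
width: 0.0179
grip_force: 24.9
```

```bash
python3 - <<'E'
from h import *
c=cams.camera("wrist");s=readout.read_state();print(s["ee_pos"],s["width"],s["grip_force"])
T=np.eye(4);T[:3,:3]=R.from_quat([0.7070798,0.7071334,-0.000478,-0.000434]).as_matrix();T[:3,3]=[.624676,.000031,.243832]
T=T@np.array(c["T_tool_cam"]);c["origin"]=T[:3,3];c["rotation"]=T[:3,:3]
g=cv2.GaussianBlur(cv2.imread("pics/wrist0.png",0),(3,3),0).astype(int)
P=[]
for v in range(60,226,15):
    u0=int(355-43*v/290); gr=np.diff(g[v,u0-16:u0+17]); lo=[gr[:16],gr[16:]]
    a=np.argmax(abs(lo[0]));b=16+np.argmax(abs(lo[1])); m=u0-16+(a+b)/2+.5
    w=onz(c,m,v,.134)*1000;P.append(w[:2]);print(v,m,b-a,w[:2].round(1))
P=np.array(P);k=np.polyfit(P[:,1],P[:,0],1);print("x=%.1f + %.4f*y"%(k[1],k[0]),"yaw",np.degrees(np.arctan(-k[0])))
# rail end in wrist0 (near)
print(onz(c,312,290,.134)*1000)
E
```

```text
[ 0.44098011 -0.13214015  0.13945682] 0.018030808392163124 24.944964900132618
60 345.0 17 [690.4 102.6]
75 339.0 9 [686.5  91.8]
90 337.0 9 [685.6  80.8]
105 335.0 9 [684.7  69.6]
120 333.0 9 [683.8  58.1]
135 331.0 9 [682.9  46.4]
150 329.0 9 [682.   34.5]
165 326.5 8 [680.6  22.3]
180 326.0 13 [680.9   9.8]
195 324.0 13 [680.   -3.1]
210 322.5 14 [679.5 -16.3]
225 326.0 21 [683.2 -29.8]
x=681.0 + 0.0603*y yaw -3.4487980864998593
[674.32508837 -93.46573886 134.        ]
```

Request:
step_arm:
  deltas:
    - [[0,0,0,0,0,-0.03,0],[0,0,0,0,0,-0.08,0],[0,0,0,0,0,-0.13,0],[0,0,-0.1,0.03,0.03,-0.15,0],[0,0,-0.2,0.06,0.07,-0.15,0],[0,0,-0.2,0.1,0.11,-0.15,0],[0,0,-0.2,0.13,0.15,-0.15,0],[0,0,-0.2,0.16,0.18,-0.15,0],[0,0,-0.2,0.168,0.192,-0.15,0],[0,0,-0.2,0.168,0.192,-0.15,0],[0,0,-0.2,0.168,0.192,-0.15,0],[0,0,-0.2,0.168,0.192,-0.15,0]]

```text
time: 4.9
ee_pos: [0.6746, -0.0314, 0.29]
eef_rot: [0.745, 0.667, 0.0, 0.0]
ft_force: [0.1, 1.4, -1.9]
width: 0.0179
grip_force: 24.9
```

```bash
python3 - <<'E'
from h import *
c,s=snap("wrist","wrist2.png");print(s["time"],s["ee_pos"],s["width"],R.from_quat(s["eef_rot"]).as_matrix().round(3).tolist())
E
```

```text
4.9 [ 0.67464446 -0.03140625  0.29003323] 0.017878127550286397 [[0.111, 0.994, 0.0], [0.994, -0.111, -0.0], [-0.0, 0.001, -1.0]]
```

View pics/wrist2.png

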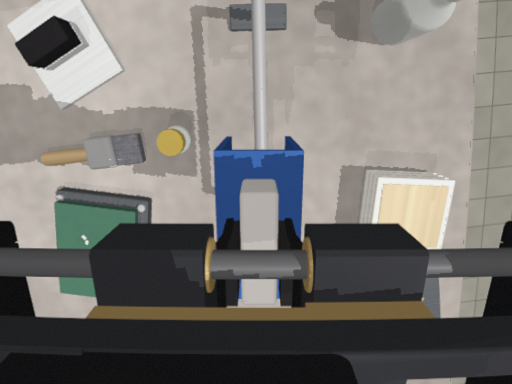

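```bash
python3 - <<'E'
from h import *
c,s=snap("wrist"); sat=cv2.cvtColor(c["img"],cv2.COLOR_RGB2HSV)[...,1].astype(int)
for v in (60,90): print(v,sat[v,246:276].tolist(), c["img"][v,246:276,1].tolist())
P=[]
for v in range(40,130,6):
    u=np.arange(245,276); m=u[sat[v,245:276]<12]
    if len(m): w=onz(c,m.mean(),v,.134)*1000;P.append(w[:2]);print(v,m.min(),m.max(),len(m),w[:2].round(1))
P=np.array(P);k=np.polyfit(P[:,1],P[:,0],1);print(k,"yaw",np.degrees(np.arctan(-k[0])),"resid",np.std(P[:,0]-np.polyval(k,P[:,1])))
print(onz(c,258,2,.134))
E
```

```text
60 [20, 22, 21, 19, 22, 24, 18, 6, 2, 2, 3, 3, 3, 3, 1, 3, 1, 1, 3, 3, 20, 20, 21, 21, 21, 20, 21, 20, 20, 20] [169, 165, 163, 165, 165, 163, 140, 129, 143, 157, 169, 179, 188, 197, 206, 202, 192, 183, 177, 166, 161, 161, 162, 162, 162, 162, 162, 161, 162, 162]
90 [20, 20, 20, 20, 21, 20, 19, 11, 4, 3, 2, 3, 3, 0, 3, 1, 3, 3, 1, 3, 11, 20, 23, 22, 21, 23, 20, 23, 23, 23] [169, 169, 167, 167, 166, 167, 166, 135, 132, 148, 162, 172, 181, 191, 203, 209, 201, 188, 181, 172, 154, 158, 159, 158, 159, 160, 161, 160, 160, 160]
40 253 265 13 [689.7  92.1]
46 253 265 13 [689.2  87.1]
52 252 265 14 [688.2  82.2]
58 253 265 13 [688.1  77.2]
64 253 265 13 [687.5  72.2]
70 253 265 13 [687.   67.1]
76 253 265 13 [686.4  62. ]
82 254 265 12 [686.3  56.9]
88 253 266 14 [685.7  51.7]
94 254 266 13 [685.6  46.4]
100 254 266 13 [685.   41.2]
106 254 266 13 [684.4  35.9]
112 254 266 13 [683.8  30.5]
118 254 266 13 [683.3  25.1]
124 254 266 13 [682.7  19.7]
[9.12915850e-02 6.81031915e+02] yaw -5.216163820120945 resid 0.19663339558542395
[0.69222715 0.12257476 0.134     ]
```

Request:
step_arm:
  deltas:
    - [[0,0,-0.021,0.03,0.002,0,0],[0,0,-0.021,0.056,0.0024,0,0],[0,0,-0.021,0.056,0.0024,0,0],[0,0,-0.021,0.056,0.0024,0.02,0],[0,0,-0.021,0.056,0.0024,0.05,0],[0,0,-0.021,0.056,0.0024,0.08,0],[0,0,-0.021,0.056,0.0024,0.1,0],[0,0,-0.021,0.056,0.0024,0.112,0],[0,0,-0.021,0.056,0.0024,0.117,0],[0,0,-0.021,0.056,0.0024,0.119,0],[0,0,-0.021,0.056,0.0024,0.119,0]]

```text
time: 6.38
ee_pos: [0.684, 0.0246, 0.1713]
eef_rot: [0.738, 0.675, 0.0, 0.0]
ft_force: [-0.4, -0.4, -1.0]
width: 0.0182
grip_force: 24.9
```

Request:
step_arm:
  deltas:
    - [[0,0,0,0,0,0.001,0],[0,0,0,0,0,0.002,0],[0,0,0,0,0,0.002,0]]

```text
time: 6.75
ee_pos: [0.6839, 0.0246, 0.1692]
eef_rot: [0.738, 0.675, 0.0, 0.0]
ft_force: [-1.4, 0.7, 3.1]
width: 0.0177
grip_force: 24.9
```

```bash
python3 - <<'E'
from h import *
c,s=snap("side");print(s["ft_force"],s["ee_pos"])
cv2.imwrite("pics/side2.png",cv2.resize(c["img"][110:260,120:280,::-1],None,fx=4,fy=4,interpolation=2))
E
```

```text
[-1.40007732  0.70599095  3.11120516] [0.6839023  0.02464466 0.16923821]
```

View pics/side2.png

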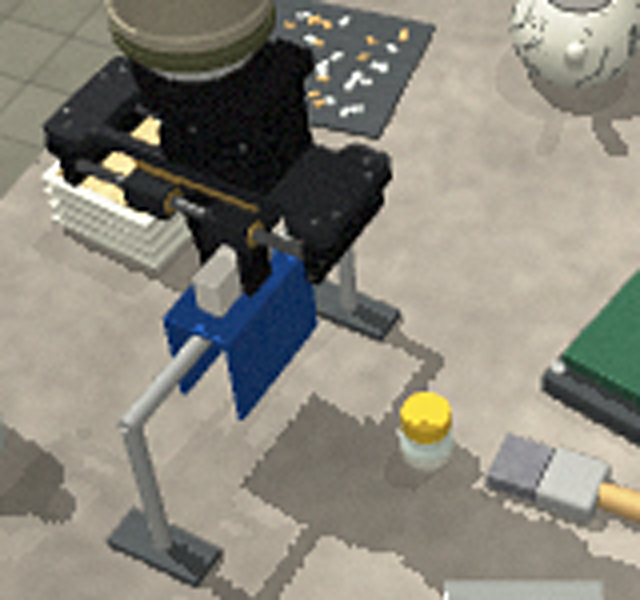

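Request:
step_arm:
  deltas:
    - [[0,0,0,0,0,0,100],[0,0,0,0,0,0,100],[0,0,0,0,0,0,100],[0,0,0,0,0,0,100],[0,0,0,0,0,-0.03,100],[0,0,0,0,0,-0.07,100],[0,0,-0.18,0,0,-0.09,100],[0,0,-0.36,0.03,-0.04,-0.09,100],[0,0,-0.54,0.06,-0.07,-0.09,100],[0,0,-0.72,0.09,-0.1,-0.09,100],[0,0,-0.9,0.11,-0.12,-0.09,100],[0,0,-1.08,0.14,-0.155,-0.09,100],[0,0,-1.26,0.14,-0.155,-0.09,100],[0,0,-1.44,0.14,-0.155,-0.09,100],[0,0,-1.62,0.14,-0.155,-0.09,100],[0,0,-1.8,0.14,-0.155,-0.09,100],[0,0,-1.98,0.14,-0.155,-0.09,100],[0,0,-2.04,0.14,-0.155,-0.09,100],[0,0,-2.04,0.14,-0.155,-0.09,100],[0,0,-2.04,0.14,-0.155,-0.09,100]]

```text
time: 9.3
ee_pos: [0.5417, 0.1778, 0.2586]
eef_rot: [-0.188, 0.982, -0.0, 0.0]
ft_force: [0.6, -0.3, 0.2]
width: 0.0875
grip_force: 0.0
```

```bash
python3 - <<'E'
from h import *
c,s=snap("wrist","wrist3.png");print(s["time"],s["ee_pos"],s["joint_positions"].round(2),R.from_quat(s["eef_rot"]).as_matrix().round(3).tolist())
d,_=snap("side"); a=cv2.resize(d["img"][110:260,120:280,::-1],(400,384),interpolation=2)
cv2.imwrite("pics/both3.png",np.hstack([cv2.resize(c["img"][:,:,::-1],(400,384)),a]))
E
```

```text
9.3 [0.54174956 0.17782954 0.25858338] [-0.05  0.23 -0.41  1.57  0.09  1.36  1.48] [[-0.929, -0.37, 0.0], [-0.37, 0.929, 0.0], [-0.0, -0.0, -1.0]]
```

View pics/both3.png

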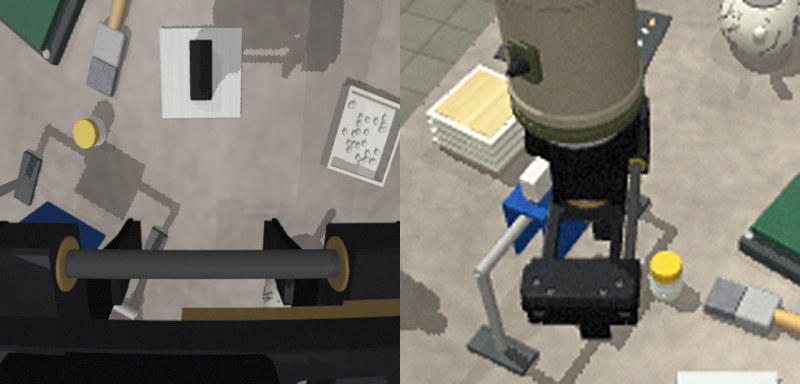

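```bash
python3 - <<'E'
from h import *
c,s=snap("wrist"); h=cv2.cvtColor(c["img"],cv2.COLOR_RGB2HSV).astype(int); H,S,V=h[...,0],h[...,1],h[...,2]
Rm=R.from_quat(s["eef_rot"]).as_matrix()
for p in[(215,100),(300,60),(300,140),(320,70),(330,30),(255,80),(190,80)]:print(p,h[p[1],p[0]])
box=np.zeros(H.shape,bool);box[20:135,190:325]=1
def rep(n,m,z):
    m=cv2.morphologyEx((m&box).astype(np.uint8),cv2.MORPH_OPEN,np.ones((3,3)))
    k=max(cv2.findContours(m,0,1)[0],key=cv2.contourArea)
    w=np.array([onz(c,u,v,z)[:2] for u,v in k[:,0]]).astype(np.float32)*1000
    rc=cv2.minAreaRect(w);d=Rm.T@(np.r_[np.array(rc[0])/1000,0]-s["ee_pos"])
    print(n,k[:,0].min(0),k[:,0].max(0),np.round(rc[0],1),np.round(rc[1],1),round(rc[2],2),"tool",(d*1000).round(1))
dark=V<60
rep("handle",dark,.056)
for t in(9,12,15):rep("plate",(S<t)|dark,.010)
E
```

```text
(215, 100) [ 45   2 211]
(300, 60) [ 45   3 164]
(300, 140) [ 15  22 163]
(320, 70) [ 13  22 160]
(330, 30) [ 14  23 121]
(255, 80) [120   7  35]
(190, 80) [ 15  21 170]
handle [243  40] [270  99] [446.5 136.3] [58.2 27.7] 22.22 tool [103.9  -3.3 258.6]
plate [204  28] [309 117] [446.3 136.4] [100. 121.] 21.83 tool [104.1  -3.2 258.6]
plate [204  28] [309 117] [446.3 136.3] [ 99.9 121.2] 21.8 tool [104.1  -3.2 258.6]
plate [204  28] [309 118] [446.6 136.5] [101.1 121.7] 21.95 tool [103.8  -3.2 258.6]
```

Request:
step_arm:
  deltas:
    - [[0,0,0,0.05,-0.002,0,100],[0,0,0,0.1,-0.0032,0.02,100],[0,0,0,0.104,-0.0032,0.07,100],[0,0,0,0.104,-0.0032,0.12,100],[0,0,0,0.104,-0.0032,0.17,100],[0,0,0,0.104,-0.0032,0.2,100],[0,0,0,0.104,-0.0032,0.213,100],[0,0,0,0.104,-0.0032,0.2166,100],[0,0,0,0.104,-0.0032,0.2166,100],[0,0,0,0.104,-0.0032,0.2166,0],[0,0,0,0.104,-0.0032,0.2166,0],[0,0,0,0.104,-0.0032,0.2166,0],[0,0,0,0.104,-0.0032,0.2166,0],[0,0,0,0.104,-0.0032,0.2166,0],[0,0,0,0.104,-0.0032,0.2166,0],[0,0,0,0.104,-0.0032,0.2166,0],[0,0,0,0.104,-0.0032,0.2166,0]]
  squeeze: 55

```text
time: 11.58
ee_pos: [0.4463, 0.1364, 0.0419]
eef_rot: [-0.189, 0.982, 0.0, 0.0]
ft_force: [-0.2, 1.4, -0.4]
width: 0.0298
grip_force: 55.0
```

Request:
step_arm:
  deltas:
    - [[0,0,0,0,0,-0.02,0],[0,0,0,0,0,-0.06,0],[0,0,0,0,0,-0.1,0],[0,0,0,0,0,-0.14,0],[0,0,0.1,0,-0.03,-0.158,0],[0,0,0.2,0,-0.07,-0.158,0],[0,0,0.3,0,-0.11,-0.158,0],[0,0,0.4,0,-0.15,-0.158,0],[0,0,0.5,0.005,-0.19,-0.158,0],[0,0,0.6,0.01,-0.23,-0.158,0],[0,0,0.614,0.015,-0.27,-0.158,0],[0,0,0.614,0.0195,-0.3,-0.158,0],[0,0,0.614,0.0195,-0.313,-0.158,0],[0,0,0.614,0.0195,-0.313,-0.158,0],[0,0,0.614,0.0195,-0.313,-0.158,0],[0,0,0.614,0.0195,-0.313,-0.158,0]]

```text
time: 13.58
ee_pos: [0.5444, -0.1603, 0.2]
eef_rot: [0.116, 0.993, 0.0, 0.0]
ft_force: [-0.2, 1.1, -5.2]
width: 0.0296
grip_force: 55.0
```

```bash
python3 - <<'E'
from h import *
c,s=snap("wrist","wrist4.png");print(s["time"],s["ee_pos"],s["ft_force"],s["width"],R.from_quat(s["eef_rot"]).as_matrix().round(3).tolist())
E
```

```text
13.575 [ 0.54441076 -0.16026804  0.20004054] [-0.24267317  1.07472433 -5.17165473] 0.029638177255237493 [[-0.973, 0.23, 0.0], [0.23, 0.973, 0.0], [-0.0, 0.0, -1.0]]
```

View pics/wrist4.png

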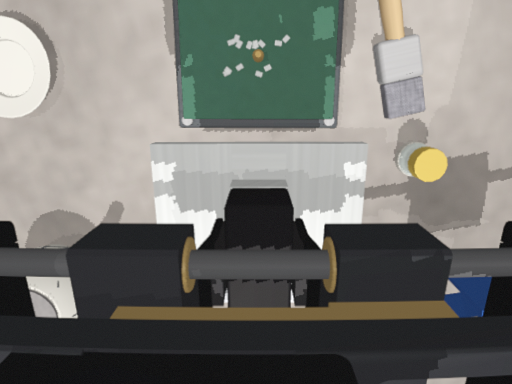

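```bash
python3 - <<'E'
from h import *
c,s=snap("wrist"); h=cv2.cvtColor(c["img"],cv2.COLOR_RGB2HSV).astype(int); H,S,V=h[...,0],h[...,1],h[...,2]
Rm=R.from_quat(s["eef_rot"]).as_matrix(); tool=lambda u,v,z:(Rm.T@(onz(c,u,v,z)-s["ee_pos"])*1000)[:2]
m=((H<25)&(S>90)); m[:40]=0;m[75:]=0;m[:,:240]=0;m[:,275:]=0
v,u=np.nonzero(m);print("pin",u.mean(),v.mean(),len(u),u.min(),u.max(),v.min(),v.max(),tool(u.mean(),v.mean(),.052))
g=(H>60)&(H<105)&(S>80)
L=[];Rr=[];B=[]
for v in range(5,105,5):
    q=np.nonzero(g[v,165:355])[0]+165;L.append(tool(q[0]-.5,v,.04));Rr.append(tool(q[-1]+.5,v,.04))
for u in range(205,322,5):
    q=np.nonzero(g[90:135,u])[0]+90;B.append(tool(u,q[-1]+.5,.04))
L,Rr,B=map(np.array,(L,Rr,B))
f=lambda P,a,b:np.polyfit(P[:,a],P[:,b],1)
l,r_,b=f(L,0,1),f(Rr,0,1),f(B,1,0)
print("left",l,"right",r_,"bottom",b)
print("angles deg",np.degrees(np.arctan([l[0],r_[0],-b[0]])),"mid y at x=110",(np.polyval(l,110)+np.polyval(r_,110))/2,"width",np.polyval(r_,110)-np.polyval(l,110),"centre x",b[1]+55)
# cover in hand
pl=(S<14)&(V>90)
E_=[];F=[];G=[]
for v in range(150,205,6):
    q=np.nonzero(pl[v,130:200])[0]+130;E_.append(tool(q[0]-.5,v,.168)); q=np.nonzero(pl[v,330:400])[0]+330;F.append(tool(q[-1]+.5,v,.168))
for u in range(165,355,8):
    q=np.nonzero(pl[132:170,u])[0]+132;G.append(tool(u,q[0]-.5,.168))
E_,F,G=map(np.array,(E_,F,G))
print("cover L",np.median(E_[:,1]),"R",np.median(F[:,1]),"front",np.median(G[:,0]),"ang",np.degrees(np.arctan([f(E_,0,1)[0],f(F,0,1)[0],-f(G,1,0)[0]])),E_.round(1)[:,1],F.round(1)[:,1])
E
```

```text
pin 258.0353982300885 55.0 113 253 263 49 61 [110.58819209  -1.31236687]
left [ 2.39285294e-03 -7.09666936e+01] right [8.47093786e-03 6.71352874e+01] bottom [-3.08731164e-03  5.67488454e+01]
angles deg [0.13710011 0.48533738 0.17688936] mid y at x=110 -1.3181945996050928 width 138.77057026999535 centre x 111.74884543549464
cover L -61.56673349387526 R 59.9707583610421 front 50.31450494248273 ang [-2.83238917e-01  2.04925657e+01 -1.23958253e-02] [-61.5 -61.8 -61.5 -61.8 -61.5 -61.9 -61.6 -61.3 -61.7 -61.4] [59.6 78.1 78.5 59.9 59.7 60.  59.7 60.1 59.8 60.1]
```

Request:
step_arm:
  deltas:
    - [[0,0,0.004,0.04,-0.0005,0,0],[0,0,0.004,0.08,-0.0005,0.0,0],[0,0,0.004,0.105,-0.0005,0.02,0],[0,0,0.004,0.111,-0.0005,0.05,0],[0,0,0.004,0.111,-0.0005,0.08,0],[0,0,0.004,0.111,-0.0005,0.095,0],[0,0,0.004,0.111,-0.0005,0.1,0],[0,0,0.004,0.111,-0.0005,0.1,0],[0,0,0.004,0.111,-0.0005,0.1,0]]

```text
time: 14.8
ee_pos: [0.437, -0.1365, 0.1008]
eef_rot: [0.119, 0.993, -0.0, 0.001]
ft_force: [-0.1, 1.0, -4.7]
width: 0.0298
grip_force: 55.0
```

Request:
step_arm:
  deltas:
    - [[0,0,0,0,0,0.003,0],[0,0,0,0,0,0.006,0],[0,0,0,0,0,0.008,0],[0,0,0,0,0,0.01,0],[0,0,0,0,0,0.01,0]]

```text
time: 15.42
ee_pos: [0.4362, -0.1363, 0.0897]
eef_rot: [0.119, 0.993, 0.0, -0.0]
ft_force: [-0.4, -0.4, -5.0]
width: 0.0293
grip_force: 55.0
```

Request:
step_arm:
  deltas:
    - [[0,0,0,0,0,0.004,0],[0,0,0,0,0,0.007,0],[0,0,0,0,0,0.009,0],[0,0,0,0,0,0.011,0],[0,0,0,0,0,0.011,0]]

```text
time: 16.05
ee_pos: [0.4362, -0.1364, 0.0791]
eef_rot: [0.119, 0.993, 0.0, -0.0]
ft_force: [-4.1, 1.5, 2.4]
width: 0.0295
grip_force: 55.0
```

Request:
step_arm:
  deltas:
    - [[0,0,0,0.001,0,0.002,0],[0,0,0,0.001,0,0.004,0],[0,0,0,0.001,0,0.005,0],[0,0,0,0.001,0,0.006,0],[0,0,0,0.001,0,0.006,0]]

```text
time: 16.68
ee_pos: [0.4362, -0.1363, 0.0739]
eef_rot: [0.119, 0.993, -0.0, 0.001]
ft_force: [-3.0, 0.3, 11.0]
width: 0.03
grip_force: 55.0
```

Request:
step_arm:
  deltas:
    - [[0,0,0,0.0005,0,0.001,0],[0,0,0,0.0005,0,0.002,0],[0,0,0,0.0005,0,0.002,0],[0,0,0,0.0005,0,0.002,0]]

```text
time: 17.18
ee_pos: [0.4363, -0.1363, 0.0738]
eef_rot: [0.119, 0.993, -0.0, 0.001]
ft_force: [-12.3, 3.3, 36.0]
width: 0.0299
grip_force: 55.0
```

Request:
step_arm:
  deltas:
    - [[0,0,0,0.001,0,-0.0008,0],[0,0,0,0.001,0,-0.0008,0],[0,0,0,0.001,0,-0.0008,0],[0,0,0,0.001,0,-0.0008,0]]

```text
time: 17.68
ee_pos: [0.4362, -0.1363, 0.0738]
eef_rot: [0.119, 0.993, -0.0, 0.003]
ft_force: [-2.3, 1.1, 19.0]
width: 0.0298
grip_force: 55.0
```

```bash
python3 - <<'E'
from h import *
c,s=snap("side");print(s["time"],s["ft_force"],s["torque"],s["ee_pos"],s["width"],s["grip_force"],R.from_quat(s["eef_rot"]).as_matrix().round(4).tolist())
d,_=snap("scene")
a=cv2.resize(c["img"][120:270,140:340,::-1],(400,300),interpolation=2);b=cv2.resize(d["img"][130:280,170:370,::-1],(400,300),interpolation=2)
cv2.imwrite("pics/fin.png",np.hstack([a,b]))
E
```

```text
17.675 [-2.33198855  1.07706672 19.00882364] [ 0.19850629  0.6562488  -0.03957172] [ 0.43617504 -0.13633517  0.0738385 ] 0.0297672373902811 54.99644089490175 [[-0.9718, 0.2356, 0.005], [0.2356, 0.9719, -0.0013], [-0.0051, -0.0001, -1.0]]
```

View pics/fin.png

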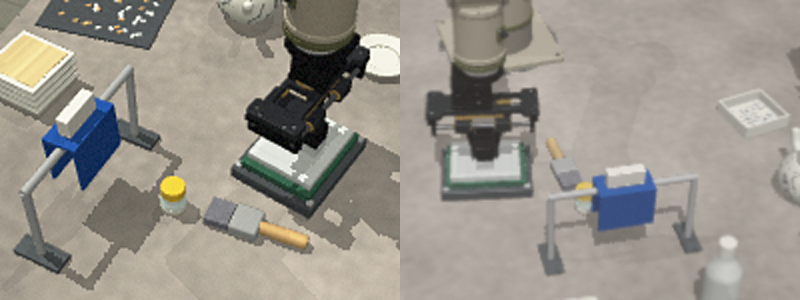

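```bash
python3 -c "
from bench import r; print(r.close_job())"
```

```text
the job is handed in; nothing more can be done
None
```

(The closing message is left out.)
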